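# Put the gear selector on test into fourth

### The arm

A 7-joint arm with a two-finger parallel gripper is mounted at the origin on the work surface. World frame = base frame: x ahead of the robot, y to its left, z up, the work surface at z = 0. Lengths are in m, angles in rad, forces in N, time in s.
With the tool pointing down it reaches from about 0.4 to 0.85 m from the base axis. Payload 10.4 kg.
Tool frame: the origin (TCP) lies on the centre line of the jaws, within the pads' length; the fingertips stand 14 mm ahead of it and the grasp point (between the pads) lies 5 mm behind it (manip.tip_reach is the distance from the TCP to the fingertips, in m); z points along the fingers, y is the line along which they close (so a half turn about z gives the same grasp; the last joint's range is limited). The gripper opens to 85 mm and grips with 20 to 120 N. Pads are 22 mm wide; open, the fingers measure 114 mm over their backs; the gripper's body (76 mm by 85 mm) begins 54 mm behind the grasp point. The pads swing forward as they close: fully open they stand 13 mm farther back than shut.
Start: joints at [-0.023, 0.332, -0.065, 1.46, 0.022, 1.35, -0.088], TCP at [0.625, 0, 0.245] pointing down, gripper open.
Joint ranges: [-2.6, 2.6], [-0.5, 2.12], [-1.47, 1.34], [0.16, 2.42], [-1.27, 4.41], [0.06, 2.06], [-2.6, 2.6]. Speed limits (rad/s): [2.22, 2.22, 2.79, 2.79, 3.14, 3.14, 3.14].

### API

Orientations are given as a unit quaternion [x, y, z, w].
In Python, from workcell import manip gives the robot as it stands.
- The arm moves only by the shell command python3 -m pendant 'ROWS' [FORCE]. ROWS is JSON, a list of rows, each a list of 7 numbers: the shift along the tool's x, y, z in units of 50 mm (1.0 is 50 mm), then the turn, a rotation vector about the tool's x, y, z in units of 8 degrees (1.0 is 8 degrees), then the opening, from -1 (shut) to 1 (fully open), so that 0 is half open. In form: [[dx, dy, dz, ax, ay, az, jaw], ...]. A call has exactly 10 rows; each row is the pose to reach, as a shift and turn from the pose commanded when the call began, along the tool's axes at that moment; what a row does not reach only later rows make up. A row lasts 1/8 s, in which the tool goes at most 62.5 mm and 10.7 degrees, less where a joint would pass 70% of its speed; a pose out of reach is approached as far as the arm can. A call with a gripper value outside its range is refused whole. The fingers move at their own pace and stop on an object; FORCE is the grip in N (left out, the last holds). Time passes only in rows, so rows that repeat a pose let the fingers close, or fill a call up. It gives the time, the measured TCP pose, the force, the opening and the grip force at its end, in the units of the state.
- manip.get_obs(): the state, without advancing time (a new reading comes with each control period).
- manip.camera(name): name is "scene" or "side" or "wrist"; returns (picture, depth): 480x640x3 uint8, red, green, blue; 480x640 float32, m along the optical axis (not along the pixel's ray), 0 where there is no reading.
- manip.get_calibration(name): a dict with "fx", "fy", "cx", "cy" (pixels), "xyz" and "orientation" of the camera in the world. Camera axes: x right, y up, looking along -z (the intrinsics and any distortion apply to the point x, -y, -z); pixel columns grow to the right and rows downward; lengths in m; the calibration is good to about 2 mm. The wrist camera is an equidistant fisheye: a pixel r from the principal point sees the ray r / f radians off the axis. A picture is of the moment at which its call begins: read the wrist's pose just before it. get_calibration takes no time and is no camera call; for the wrist camera it gives the pose at the moment of the call.
- manip.hand_in(): hands the job in; it is judged then, once.
Trained networks look in the newest picture that a camera, given by its name, has taken for a name from the list of things; names that differ only in an ending like _2 or _b are one class to them, and where a whole thing is asked for, a point or a joint stands for the part that bears it (a point fixed in the world has none). Each returns a list of dicts, best first, with "p" (0 to 1); they miss things now and then, are a little off and sometimes report something else, mostly with a low value. They report only what shows in the picture. A call takes as long as a camera call.
- manip.find_in(thing, camera): "box" ([left, top, right, bottom] in pixels, round what is visible of it).
- manip.trace(thing, camera): "pixels" (480x640 bool, what is visible of it) and "box" ([left, top, right, bottom] in pixels, round what is visible of it).
- manip.tip_of(thing, camera): "pixel" ([column, row] in pixels: a listed point, or the origin of a listed thing).
The state is a dict: "clock": time; "joint_pos": joint angles; "joint_velocities": joint speeds; "tau": joint torques, N m; "position": TCP position; "ee_rot": TCP orientation; "ft_force": force on the tool from outside, world axes, zero at the start; "torque": the same for the moment, N m; "grip_width": opening from 0.0 (shut) to 1.0 (fully open); "grasp_force": force on a finger pad.
Only numpy, scipy, OpenCV 4.12 (cv2) and the standard library are available. Lean on these libraries where they do the work, as an engineer would, in place of code of your own. Each camera call takes 0.05 s, during which the arm holds its last target. There are 200 camera calls.

### The job

The gear selector on the test plate was left in its left-hand leg (first, second or between them); put it into fourth, so that its sensor can be read in that gear: push the lever to neutral, across to the middle leg and then towards the robot, fully home to the end of the slot, and leave it there. Gears lie as for a driver sitting at the robot: first, third and fifth away from the robot, second, fourth and sixth towards it, from left to right. Push only, with the fingertips or the outside of the fingers: do not take the knob or the lever between the fingers, and leave the loose things around it where they are.

Things in the scene. Friction and masses are not known exactly. Their poses are not given: they have to be found in the camera images.
- selector: Gear selector bolted to the bench: aluminium plate 240 x 200 x 12 mm, on it a dark steel housing 148 x 130 mm with a steel H-gate plate on top. Origin: middle of the plate's underside, at bench height, 25 mm straight below the lever's pivot. x points forward (away from the robot, to first, third, fifth), y left (to the first-second leg), z up. It stands turned by up to 0.4 rad.
- gate (a point): Middle of the gate plate's upper face (160 x 144 mm), 118 mm above the bench; axes as the selector. Three parallel legs along x, 24 mm apart (middle one at y = 0), are joined by a cross slot along y at x = 0 (neutral). Slots are 14 mm wide, the rod in them 10 mm thick (2 mm play each side); tongues between legs have round noses. The rod stops 23.5 mm forward and back of neutral.
- knob (a point): Centre of the black gear knob, a ball of 46 mm diameter with a tapering neck (20 mm thick, to 37 mm under the centre), 175 mm from the lever's pivot: 200 mm above the bench when upright, 189 mm when leaning into a corner. It travels 44 mm forward and back of neutral and 45 mm from leg to leg. No spring: it stays where left; 3 to 4 N at the knob move it.
- shaft (a point): Point on the axis of the bare steel rod (10 mm thick), 55 mm below the knob's centre, between the knob and the gate plate.
- fore_swing (a joint): Fore-and-aft angle of the lever, rad: 0 in neutral, positive forward (away from the robot), about +0.25 at the forward end of a slot, about -0.25 at the end nearest the robot.
- side_swing (a joint): Sideways angle of the lever, rad: 0 in the middle leg (third-fourth), about -0.26 in the left leg (first-second), about +0.26 in the right leg (fifth-sixth). For fore angle f and side angle s the knob's centre in the selector's frame is (0.175 sin f, -0.175 sin s cos f, 0.025 + 0.175 cos s cos f) m.
- control_box: Loose black hand-held box 120 x 80 x 32 mm with four small knobs on top (50 mm high in all), right of the selector, not to be moved. Origin: centre of its underside.
- spray_can: Loose plain aluminium spray can with a grey cap, 52 mm diameter, 160 mm high, standing at the right far corner of the selector, not to be moved. Origin: centre of its underside.
- probe: Loose black test probe 190 x 22 x 18 mm lying left of the selector, not to be moved. Origin: under its middle.
- screwdriver: Loose black-handled screwdriver lying farther left of the selector, not to be moved. Origin: under its middle.

How it is judged:
On the way:
1. the lever comes through neutral into line with the middle leg (value of joint side_swing between -0.08 and 0.08 rad and value of joint fore_swing between -0.12 and 0.12 rad).
At the end, for the whole second after the job is handed in: The lever stands at rest in the middle leg (side angle within 0.06 rad of 0) and home at the end nearest the robot (fore angle below -0.22 rad, that is within about 5 mm of the stop at the knob); the control box, spray can, probe and screwdriver are within 15 mm of where they started (value of joint fore_swing below -0.22 rad and value of joint side_swing between -0.06 and 0.06 rad and velocity of joint fore_swing between -0.05 and 0.05 rad/s and distance of each of control_box, spray_can, probe, screwdriver from where it was at the start of the episode below 0.015 m); the robot touches nothing.
It fails at once if the knob is taken between the fingers (distance between the grasp point and knob below 0.025 m).
It fails at once if the lever's rod is taken between the fingers (distance between the grasp point and shaft below 0.01 m).
It fails at once if a loose thing is moved or lifted (distance of any of control_box, spray_can, probe, screwdriver from where it was at the start of the episode above 0.015 m).
It also fails if it takes over 51 s, if anything falls off the work surface, if the arm or the gripper's body presses on something with over 40 N, if the wrist force passes 120 N, or if a joint passes its speed limit or range.

## Working session

There is one attempt and no reset: what is moved stays moved. The work goes in short steps, Python scripts to look and compute and a shell command to move; the robot and the scene stay as the last step left them, time stands still between calls to the robot, and variables do not carry over. Pictures are saved under pics/ and viewed, at most 10 in all, crops included, and the job is handed in when it is done.

```bash
mkdir -p pics
cat > h.py <<'E'
import numpy as np, cv2
from scipy.spatial.transform import Rotation as R
from workcell import manip
def pt(cam,u,v,d,c=None):
    c=c or manip.get_calibration(cam)
    p=np.array([(u-c['cx'])/c['fx']*d,-(v-c['cy'])/c['fy']*d,-d])
    return R.from_quat(c['orientation']).apply(p)+np.array(c['xyz'])
def ray(cam,u,v):
    c=manip.get_calibration(cam)
    o=np.array(c['xyz']);return o,pt(cam,u,v,1.0,c)-o
E
python3 - <<'E'
from h import *
o=manip.get_obs();print(o['clock'],o['position'],o['ee_rot'],o['grip_width'])
ims=[]
for cam in('scene','side'):
    im,d=manip.camera(cam);ims.append(im)
    c=manip.get_calibration(cam);print(cam,c['xyz'],c['fx'])
    for t in('knob','gate','shaft','selector','spray_can','control_box'):
        r=manip.tip_of(t,cam)
        if r:
            u,v=r[0]['pixel'];dd=d[int(v),int(u)]
            print(cam,t,round(r[0]['p'],2),np.round([u,v],1),dd,np.round(pt(cam,u,v,dd),4))
    cv2.imwrite(f'pics/{cam}0.png',im[:,:,::-1])
E
```

```text
0.0 [6.24646914e-01 7.91612645e-06 2.44519657e-01] [ 7.07098735e-01  7.07114473e-01 -5.21384008e-04 -4.79127327e-04] 0.9980061793444056
scene [1.25912367 0.01964557 0.71265553] 494.7995794217923
scene knob 0.73 [320.9 164.2] 0.84063077 [0.5758 0.0495 0.2094]
scene gate 0.55 [295.9 212.4] 0.9962746 [0.5147 0.0011 0.0472]
scene shaft 0.95 [314.  195.6] 0.89278555 [0.5724 0.0368 0.1378]
scene selector 0.9 [296.3 251.8] 0.8619765 [0.6631 0.0017 0.0879]
scene spray_can 0.77 [184.6 299.9] 0.85653967 [ 0.7154 -0.1944  0.033 ]
scene control_box 0.69 [419.  283.3] 0.92242557 [0.6737 0.2268 0.0014]
side [0.21858189 0.67258863 0.94503507] 596.5308650665295
side knob 0.88 [367.9 245.1] 1.0142597 [0.5605 0.0673 0.202 ]
side gate 0.58 [373.6 250.3] 1.0096745 [0.5475 0.0696 0.1992]
side shaft 0.67 [373.6 258.7] 1.068584 [0.5604 0.0434 0.1453]
side selector 0.73 [372.7 288.2] 1.0521114 [0.5349 0.085  0.1218]
side spray_can 0.85 [379.2 210.3] 1.3318516 [ 0.6792 -0.1831  0.0226]
side control_box 0.88 [438.9 239.9] 1.2511021 [ 0.5236 -0.167   0.0344]
```

View pics/scene0.png

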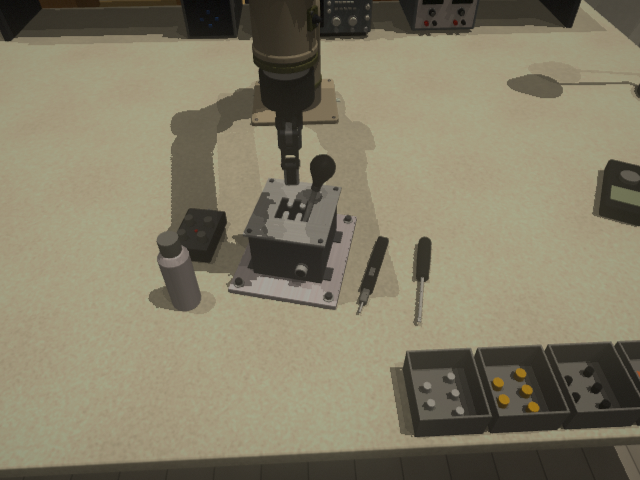

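View pics/side0.png

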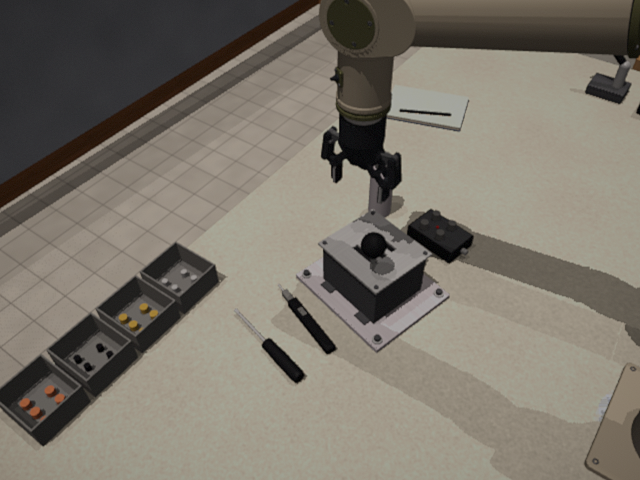

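Scene view: the lever's knob at (321,165) leans to the left and towards the robot (second); can at (178,270), box at (203,235), probe at (373,275). The side view agrees, with the knob at (373,245). Next I fit the gate plate from depth.

```bash
cat >> h.py <<'E'
def cloud(cam,d,mask=None):
    c=manip.get_calibration(cam)
    v,u=np.nonzero((d>0) if mask is None else (mask&(d>0)))
    z=d[v,u]
    p=np.c_[(u-c['cx'])/c['fx']*z,-(v-c['cy'])/c['fy']*z,-z]
    return R.from_quat(c['orientation']).apply(p)+np.array(c['xyz'])
def sphere(P,r=.023):
    from scipy.optimize import least_squares
    f=lambda c:np.linalg.norm(P-c,axis=1)-r
    s=least_squares(f,P.mean(0)-[0,0,.01],loss='soft_l1',f_scale=.001)
    return s.x,np.sqrt(np.median(s.fun**2))
E
python3 - <<'E'
from h import *
for cam in('scene','side'):
    im,d=manip.camera(cam)
    P=cloud(cam,d)
    Q=P[(abs(P[:,2]-.118)<.005)&(abs(P[:,0]-.6)<.14)&(abs(P[:,1])<.14)]
    r=cv2.minAreaRect((Q[:,:2]*1000).astype(np.float32));print(cam,len(Q),Q[:,2].mean(),r)
    m=manip.trace('knob',cam)
    if m:
        K=cloud(cam,d,m[0]['pixels']);K=K[(K[:,2]>.165)&(K[:,2]<.225)&(abs(K[:,0]-.57)<.08)]
        # axis-of-view seed
        print(len(K),K.min(0),K.max(0),sphere(K))
    # box corners etc.
    for t in('probe','spray_can','control_box'):
        m=manip.trace(t,cam)
        if m:
            K=cloud(cam,d,m[0]['pixels']);K=K[(K[:,2]>.006)];print(t,np.percentile(K,3,0).round(3),np.percentile(K,97,0).round(3))
E
```

```text
scene 4263 0.11911328548744103 ((585.4334106445312, 0.2069854736328125), (144.70533752441406, 164.364501953125), 75.3829574584961)
596 [0.54585254 0.03090732 0.16512255] [0.58349577 0.07471779 0.21589103] (array([0.55832729, 0.05273338, 0.19015221]), np.float64(0.0007623371874759487))
probe [0.57  0.112 0.01 ] [0.721 0.176 0.022]
spray_can [ 0.683 -0.219  0.012] [ 0.717 -0.175  0.162]
control_box [ 0.484 -0.223  0.01 ] [ 0.6   -0.15   0.052]
side 4254 0.11880098360975208 ((585.8314208984375, -1.6117477416992188), (147.7255401611328, 163.3439178466797), 75.29837799072266)
532 [0.53550222 0.03367256 0.17439754] [0.57928781 0.07458233 0.21518877] (array([0.55918502, 0.05035386, 0.19030243]), np.float64(0.0008250991854349118))
probe [0.564 0.117 0.008] [0.711 0.177 0.022]
spray_can [ 0.583 -0.207  0.013] [0.709 0.005 0.25 ]
control_box [ 0.473 -0.228  0.009] [ 0.591 -0.15   0.051]
```

The plate is centred at about (0.5855, -0.001) with yaw -0.256. In the selector frame the knob is at (-0.039, +0.044), which is second gear. I shut the fingers, turn to align with the gate and go above the robot side of the knob.

```bash
python3 -m pendant '[[0,0,-0.6,0,0,0,-1],[0.2,-0.4,-0.6,0,0,0.3,-1],[0.4,-0.8,-0.6,0,0,0.6,-1],[0.6,-1.2,-0.6,0,0,0.9,-1],[0.9,-1.6,-0.6,0,0,1.2,-1],[1.1,-2.0,-0.6,0,0,1.5,-1],[1.31,-2.4,-0.6,0,0,1.83,-1],[1.31,-2.4,-0.6,0,0,1.83,-1],[1.31,-2.4,-0.6,0,0,1.83,-1],[1.31,-2.4,-0.6,0,0,1.83,-1]]'
cat >> h.py <<'E'
C=np.array([.5856,-.0007,0]);YAW=-.256;S=R.from_euler('z',YAW)
def sel(p): return S.inv().apply(np.array(p)-C)
def report(save=None):
    o=manip.get_obs()
    print('t',round(o['clock'],2),'tcp_sel',sel(o['position']).round(4),'rel tool rot deg',np.degrees((S.inv()*R.from_quat(o['ee_rot'])).as_rotvec()).round(1),'F',S.inv().apply(o['ft_force']).round(1),'w',round(o['grip_width'],3))
    for cam in('scene','side'):
        im,d=manip.camera(cam)
        m=manip.trace('knob',cam)
        if m:
            K=cloud(cam,d,m[0]['pixels']);K=K[(K[:,2]>.172)&(K[:,2]<.225)&(np.linalg.norm(K[:,:2]-C[:2],axis=1)<.09)]
            if len(K)>60:
                c,e=sphere(K);s=sel(c);print(cam,len(K),'knob_sel',s.round(4),'res',round(e,4),'f',round(np.arcsin(np.clip(s[0]/.175,-1,1)),3),'s',round(-np.arctan2(s[1],s[2]-.025),3))
        if save: cv2.imwrite(f'pics/{cam}{save}.png',im[:,:,::-1])
E
python3 -c "
from h import *
report('1')"
```

```text
clock: 2.45
position: [0.5055, 0.065, 0.2752]
ee_rot: [0.792, 0.611, -0.0, 0.0]
ft_force: [-0.1, -0.1, 0.6]
grip_width: -0.001
grasp_force: 0.0
t 2.45 tcp_sel [-0.0941  0.0433  0.2752] rel tool rot deg [127.3 127.3  -0. ] F [-0.1 -0.1  0.6] w -0.001
scene 552 knob_sel [-0.0403  0.0449  0.1904] res 0.0007 f -0.232 s -0.265
side 532 knob_sel [-0.0385  0.0426  0.1901] res 0.0008 f -0.222 s -0.252
```

```bash
python3 -m pendant '[[0,0,0.4,0,0,0,-1],[0,0,0.8,0,0,0,-1],[0,0,1.2,0,0,0,-1],[0,0,1.56,0,0,0,-1],[0,0,1.56,0,0,0,-1],[0,0.1,1.56,0,0,0,-1],[0,0.2,1.56,0,0,0,-1],[0,0.2,1.56,0,0,0,-1],[0,0.2,1.56,0,0,0,-1],[0,0.2,1.56,0,0,0,-1]]'
python3 -c "
from h import *
report('2')
im=cv2.imread('pics/side2.png')[120:360,220:540];cv2.imwrite('pics/side2c.png',cv2.resize(im,None,fx=2,fy=2))"
```

```text
clock: 3.9
position: [0.5146, 0.0631, 0.1974]
ee_rot: [0.791, 0.611, 0.0, 0.0]
ft_force: [-0.2, -0.2, -0.6]
grip_width: 0.002
grasp_force: 0.0
t 3.9 tcp_sel [-0.0848  0.0437  0.1974] rel tool rot deg [127.2 127.3   0. ] F [-0.2 -0.3 -0.6] w 0.002
scene 573 knob_sel [-0.0401  0.0447  0.1905] res 0.0007 f -0.231 s -0.264
side 456 knob_sel [-0.0385  0.0423  0.1904] res 0.0007 f -0.222 s -0.25
```

View pics/side2c.png

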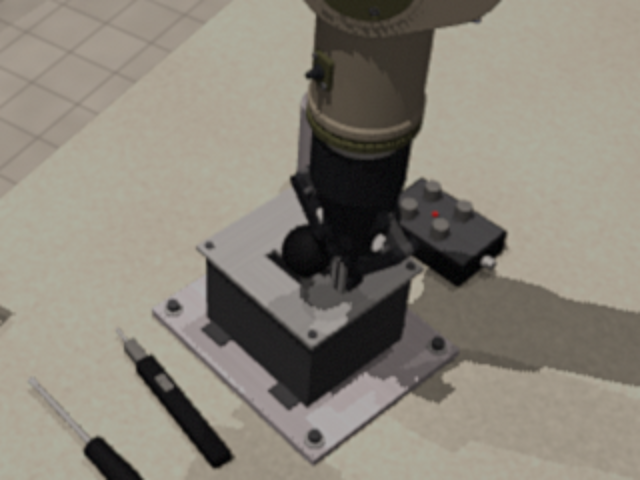

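The shut gripper's knuckles (at (300,190) in the crop) stick out over the knob at (305,248), so I check their height from depth.

```bash
python3 -c "
from h import *
t=sel(manip.get_obs()['position'])
for cam in('scene','side'):
    im,d=manip.camera(cam);P=cloud(cam,d);Q=S.inv().apply(P-C)-t
    for a in range(-70,75,10):
        q=Q[(Q[:,0]>a/1e3)&(Q[:,0]<a/1e3+.01)&(abs(Q[:,1])<.03)&(Q[:,2]>-.02)]
        print(cam,a,len(q),np.sort((q[:,2]*1e3).round())[[0,len(q)//4,len(q)//2]] if len(q) else '')
"
```

```text
scene -70 0 
scene -60 0 
scene -50 0 
scene -40 0 
scene -30 7 [33. 36. 39.]
scene -20 16 [60. 69. 84.]
scene -10 73 [-7. 34. 69.]
scene 0 104 [-11.   2.  11.]
scene 10 364 [-4. 44. 73.]
scene 20 757 [ 34. 136. 161.]
scene 30 2946 [ -2. 148. 203.]
scene 40 696 [ -8.  86. 192.]
scene 50 320 [-20.   6.  14.]
scene 60 275 [-20.  -9.  -1.]
scene 70 0 
side -70 954 [ 72. 331. 366.]
side -60 1078 [ 60. 316. 354.]
side -50 1090 [ 47. 194. 255.]
side -40 1897 [ 34. 146. 205.]
side -30 674 [ 31. 124. 160.]
side -20 450 [-8. 41. 73.]
side -10 323 [-13.  25. 162.]
side 0 421 [-10.  54.  87.]
side 10 309 [ -8.  84. 372.]
side 20 337 [-19.   4. 134.]
side 30 353 [-20.   8.  55.]
side 40 278 [-19.  12.  67.]
side 50 186 [-12.  11.  73.]
side 60 13 [-7.  4.  7.]
side 70 0
```

```bash
python3 -m pendant '[[0,0,-0.08,0,0,0,-1],[0,0.1,-0.08,0,0,0,-1],[0,0.2,-0.08,0,0,0,-1],[0,0.3,-0.08,0,0,0,-1],[0,0.4,-0.08,0,0,0,-1],[0,0.5,-0.08,0,0,0,-1],[0,0.6,-0.08,0,0,0,-1],[0,0.7,-0.08,0,0,0,-1],[0,0.8,-0.08,0,0,0,-1],[0,0.8,-0.08,0,0,0,-1]]'
python3 -c "
from h import *
report('3')"
```

```text
clock: 5.45
position: [0.5536, 0.0529, 0.2012]
ee_rot: [0.791, 0.611, -0.0, -0.0]
ft_force: [-2.5, 1.0, 3.3]
grip_width: 0.0
grasp_force: 1.6
t 5.45 tcp_sel [-0.0445  0.0438  0.2012] rel tool rot deg [-127.2 -127.3    0. ] F [-2.7  0.4  3.3] w 0.0
scene 595 knob_sel [-0.0117  0.046   0.1946] res 0.0006 f -0.067 s -0.265
side 383 knob_sel [-0.0099  0.0436  0.1944] res 0.0009 f -0.056 s -0.252
```

```bash
python3 -m pendant '[[0,0.05,0,0,0,0,-1],[0,0.1,0,0,0,0,-1],[0,0.15,0,0,0,0,-1],[0,0.19,0,0,0,0,-1],[0,0.21,0,0,0,0,-1],[0,0.21,0,0,0,0,-1],[0,0.1,0,0,0,0,-1],[0,0,0,0,0,0,-1],[0,-0.3,0,0,0,0,-1],[0,-0.3,0,0,0,0,-1]]'
python3 -c "
from h import *
report('4')"
```

```text
clock: 6.9
position: [0.5379, 0.0571, 0.2015]
ee_rot: [0.791, 0.612, 0.0, 0.0]
ft_force: [0.9, 0.4, 0.7]
grip_width: 0.001
grasp_force: 0.0
t 6.9 tcp_sel [-0.0608  0.0439  0.2015] rel tool rot deg [127.2 127.4   0. ] F [0.8 0.7 0.7] w 0.001
scene 584 knob_sel [-0.0015  0.0461  0.1948] res 0.0006 f -0.009 s -0.265
side 477 knob_sel [0.0003 0.0441 0.1944] res 0.0008 f 0.002 s -0.255
```

```bash
python3 -m pendant '[[0,-0.1,-0.6,0,0,0,-1],[0,-0.1,-1.2,0,0,0,-1],[0.4,0.4,-1.2,0,0,0,-1],[0.96,1.22,-1.2,0,0,0,-1],[0.98,1.22,-1.2,0,0,0,-1],[0.98,1.22,-0.6,0,0,0,-1],[0.98,1.22,0,0,0,0,-1],[0.98,1.22,0,0,0,0,-1],[0.98,1.22,0,0,0,0,-1],[0.98,1.22,0,0,0,0,-1]]'
python3 -c "
from h import *
report('5')"
```

```text
clock: 8.35
position: [0.6109, 0.0887, 0.2031]
ee_rot: [0.791, 0.611, 0.001, 0.001]
ft_force: [0.6, 0.7, 0.5]
grip_width: -0.004
grasp_force: 0.0
t 8.35 tcp_sel [0.0019 0.0929 0.2031] rel tool rot deg [127.2 127.3   0.2] F [0.4 0.8 0.5] w -0.004
scene 579 knob_sel [-0.0015  0.0461  0.1949] res 0.0007 f -0.009 s -0.265
side 188 knob_sel [0.0005 0.0442 0.1951] res 0.0007 f 0.003 s -0.254
```

```bash
python3 -m pendant '[[-0.15,-0.02,0,0,0,0,-1],[-0.25,-0.02,0,0,0,0,-1],[-0.35,-0.02,0,0,0,0,-1],[-0.45,-0.02,0,0,0,0,-1],[-0.55,-0.02,0,0,0,0,-1],[-0.65,-0.02,0,0,0,0,-1],[-0.75,-0.02,0,0,0,0,-1],[-0.85,-0.02,0,0,0,0,-1],[-0.95,-0.02,0,0,0,0,-1],[-0.95,-0.02,0,0,0,0,-1]]'
python3 -c "
from h import *
report('6')"
```

```text
clock: 9.8
position: [0.597, 0.0418, 0.2011]
ee_rot: [0.792, 0.611, -0.001, 0.0]
ft_force: [0.9, -0.3, -0.4]
grip_width: -0.001
grasp_force: 0.1
t 9.8 tcp_sel [0.0003 0.044  0.2011] rel tool rot deg [ 1.273e+02  1.272e+02 -1.000e-01] F [ 1.  -0.  -0.4] w -0.001
scene 536 knob_sel [-0.0014  0.0108  0.2004] res 0.0007 f -0.008 s -0.061
side 171 knob_sel [-0.0342  0.0234  0.1924] res 0.0034 f -0.196 s -0.139
```

```bash
python3 -m pendant '[[-0.05,0,0,0,0,0,-1],[-0.1,0,0,0,0,0,-1],[-0.15,0,0,0,0,0,-1],[-0.18,0,0,0,0,0,-1],[-0.2,0,0,0,0,0,-1],[-0.2,0,0,0,0,0,-1],[-0.1,0,0,0,0,0,-1],[0.1,0,0,0,0,0,-1],[0.3,0,0,0,0,0,-1],[0.4,0,0,0,0,0,-1]]'
python3 -c "
from h import *
report('7')"
```

```text
clock: 11.25
position: [0.6024, 0.0635, 0.2012]
ee_rot: [0.791, 0.612, -0.0, -0.0]
ft_force: [0.6, -0.3, 0.0]
grip_width: -0.0
grasp_force: 0.0
t 11.25 tcp_sel [0.     0.0664 0.2012] rel tool rot deg [-127.2 -127.4    0. ] F [ 0.6 -0.2  0. ] w -0.0
scene 596 knob_sel [-0.0014  0.0021  0.2008] res 0.0006 f -0.008 s -0.012
side 300 knob_sel [4.000e-04 2.000e-04 2.002e-01] res 0.0008 f 0.002 s -0.001
```

```bash
python3 -m pendant '[[0,0,-0.6,0,0,0,-1],[0,0.3,-1.2,0,0,0,-1],[-0.4,1.0,-1.2,0,0,0,-1],[-1,1.15,-1.2,0,0,0,-1],[-1.32,1.15,-1.2,0,0,0,-1],[-1.32,1.15,-1.0,0,0,0,-1],[-1.32,1.15,-0.5,0,0,0,-1],[-1.32,1.15,-0.04,0,0,0,-1],[-1.32,1.15,-0.04,0,0,0,-1],[-1.32,1.15,-0.04,0,0,0,-1]]'
python3 -c "
from h import *
report('8')"
```

```text
clock: 12.7
position: [0.6415, -0.0151, 0.2042]
ee_rot: [0.791, 0.612, 0.001, 0.0]
ft_force: [0.2, -0.1, -0.3]
grip_width: 0.002
grasp_force: 0.0
t 12.7 tcp_sel [5.780e-02 2.000e-04 2.042e-01] rel tool rot deg [1.272e+02 1.274e+02 1.000e-01] F [ 0.2 -0.  -0.3] w 0.002
```

```bash
python3 -m pendant '[[0,-0.2,0,0,0,0,-1],[0,-0.35,0,0,0,0,-1],[0,-0.45,0,0,0,0,-1],[0,-0.55,0,0,0,0,-1],[0,-0.65,0,0,0,0,-1],[0,-0.75,0,0,0,0,-1],[0,-0.85,0,0,0,0,-1],[0,-0.95,0,0,0,0,-1],[0,-1.05,0,0,0,0,-1],[0,-1.15,0,0,0,0,-1]]'
python3 -m pendant '[[0,-0.03,0,0,0,0,-1],[0,-0.06,0,0,0,0,-1],[0,-0.09,0,0,0,0,-1],[0,-0.12,0,0,0,0,-1],[0,-0.14,0,0,0,0,-1],[0,-0.16,0,0,0,0,-1],[0,-0.18,0,0,0,0,-1],[0,-0.18,0,0,0,0,-1],[0,-0.18,0,0,0,0,-1],[0,-0.18,0,0,0,0,-1]]'
python3 -c "
from h import *
report('9')"
```

```text
clock: 14.15
position: [0.5852, -0.0015, 0.2031]
ee_rot: [0.791, 0.611, -0.0, -0.0]
ft_force: [2.6, -1.3, -0.6]
grip_width: 0.0
grasp_force: 1.3
clock: 15.4
position: [0.5775, 0.0006, 0.2035]
ee_rot: [0.792, 0.611, 0.001, 0.0]
ft_force: [6.0, -1.0, -2.2]
grip_width: -0.003
grasp_force: 2.5
t 15.4 tcp_sel [-0.0081 -0.0008  0.2035] rel tool rot deg [1.272e+02 1.273e+02 1.000e-01] F [ 6.1  0.5 -2.2] w -0.003
scene 241 knob_sel [-0.0429  0.0018  0.1953] res 0.0009 f -0.247 s -0.01
side 504 knob_sel [-0.0418 -0.0004  0.1954] res 0.0008 f -0.241 s 0.002
```

```bash
python3 -m pendant '[[0,-0.04,0,0,0,0,-1],[0,-0.07,0,0,0,0,-1],[0,-0.07,0,0,0,0,-1],[0,0,0,0,0,0,-1],[0,0.2,0,0,0,0,-1],[0,0.6,0,0,0,0,-1],[0,1.1,0,0,0,0,-1],[0,1.1,-0.6,0,0,0,-1],[0,1.1,-1.4,0,0,0,-1],[0,1.1,-1.4,0,0,0,-1]]'
python3 -c "
from h import *
report('10')
im=cv2.imread('pics/side10.png')[120:360,220:540];cv2.imwrite('pics/side10c.png',cv2.resize(im,None,fx=2,fy=2))"
```

```text
clock: 16.85
position: [0.6315, -0.013, 0.2765]
ee_rot: [0.791, 0.611, 0.002, 0.001]
ft_force: [-0.0, 0.6, -0.5]
grip_width: 0.004
grasp_force: 0.0
t 16.85 tcp_sel [ 0.0475 -0.0003  0.2765] rel tool rot deg [127.2 127.2   0.4] F [-0.2  0.6 -0.5] w 0.004
side 532 knob_sel [-0.0428 -0.0002  0.1951] res 0.0009 f -0.247 s 0.001
```

View pics/side10c.png

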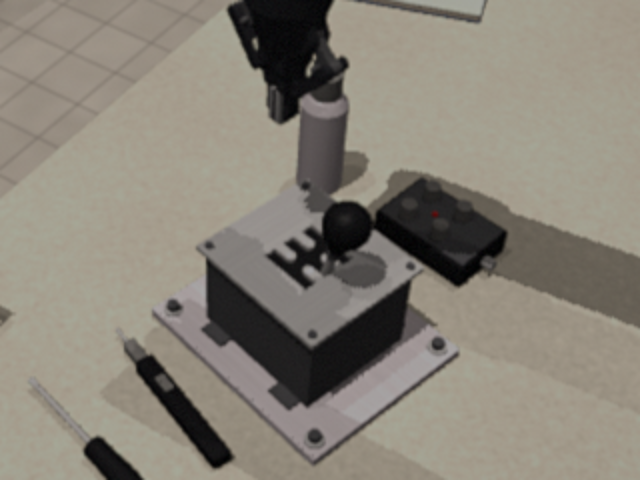

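The knob (347,227) leans towards the robot in the middle leg, with fore angle -0.247 and side angle about 0. The gripper is clear and the loose things have not moved.

```bash
python3 -c "
from workcell import manip
print(manip.hand_in())"
```

```text
the job is handed in; nothing more can be done
None
```

The selector is in fourth, home at the end nearest the robot (measured fore angle about -0.247 rad, side angle about 0), with the arm clear and the loose things still in place by the last picture; the job is handed in, but no verdict was returned.

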